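# Split up a stacked reagent kit

### The arm

A 6-joint arm with a two-finger parallel gripper is mounted at the origin on a cart in front of the work surface, level with it; the furniture and walls round the work are solid. World frame = base frame: x ahead of the robot, y to its left, z up, the work surface at z = 0. Lengths are in mm, angles in rad, forces in N, time in s.
With the tool pointing down it reaches from about 275 to 825 mm from the base axis. Payload 5.2 kg.
Tool frame: the origin (TCP) lies at the very end of the fingers, on their centre line; the grasp point (between the pads) lies 19 mm behind it; z points along the fingers, y is the line along which they close (so a half turn about z gives the same grasp; the last joint's range is limited). The gripper opens to 93 mm and grips with 3 to 60 N. Pads are 15 mm wide; open, the fingers measure 128 mm over their backs; the gripper's body (75 mm by 188 mm) begins 65 mm behind the grasp point.
Start: joints at [0.899, 0.259, 1.535, -0, 1.348, -0.203], TCP at [248.479, 490.676, 218.653] pointing down, gripper open.
Joint ranges: [-3.14, 3.14], [-0.91, 2.08], [0.19, 2.58], [-1.22, 4.36], [0.22, 2.71], [-3.12, 3.12]. Speed limits (rad/s): [2.57, 2.57, 3.14, 3.14, 3.14, 3.14].

### API

Orientations are given as [roll, pitch, yaw] about the fixed x, y, z axes, in that order (R = Rz(yaw) Ry(pitch) Rx(roll)).
In Python, from bench import robot, viewer, ticket, jaws gives the robot as it stands (robot), with the cameras (viewer), the job (ticket) and the gripper (jaws). Calls block until the motion is done:
- robot.move_ptp(position, orientation): joint-space move of the TCP to a pose.
- robot.move_linear(position, ori=None, speed=150, f_stop=None): straight line of the TCP; ori=None keeps the orientation; speed is the mean speed in mm/s. With f_stop (N) it stops when the force on the tool has changed by that much, and returns True; else False.
- robot.move_j(angles): joint-space move.
- jaws.move_gripper(opening): opening from 0.0 (shut) to 1.0 (fully open); the grip force is fixed at half the most; returns when the fingers have stopped.
- robot.sleep(seconds).
- robot.inverse_kinematics(position, orientation): joint angles nearest the present ones, or None.
- viewer.get_image(name): name is "scene" or "top" or "wrist"; returns a dict with "img" (400x640x3 uint8, blue, green, red), "fovy" (degrees; the focal length in pixels is half the picture's height over the tangent of half this angle, whatever the lens; pixels are square), "cx", "cy" (the principal point, pixels), "k1" (the pictures are not rectified: a ray, as slopes to the right and down, at radius r is drawn at 1 + k1 r^2 times it, then the intrinsics apply), "eye" and "orientation" of the camera in the world. Camera axes: x right, y down, z forward; pixel columns grow to the right and rows downward; lengths in mm; the calibration is good to about 2 mm. A picture is of the moment at which its call begins. There is no depth.
A pose or a line that the arm cannot do raises robot.MotionError and nothing moves.
- ticket.hand_in(): hands the job in; it is judged then, once.
Readings, each from a call of its own:
- robot.current_t(): time.
- robot.current_qpos(): joint angles.
- robot.current_joint_vel(): joint speeds.
- robot.current_joint_efforts(): joint torques, N m.
- robot.current_tcp_pos(): TCP position.
- robot.current_eef_rot(): TCP orientation.
- robot.current_contact_force(): force on the tool from outside, world axes, zero at the start.
- robot.current_ft_torque(): the same for the moment, N m.
- robot.current_gripper_width(): opening from 0.0 (shut) to 1.0 (fully open).
- robot.current_finger_force(): force on a finger pad.
Only numpy, scipy, OpenCV 4.12 (cv2) and the standard library are available. Lean on these libraries where they do the work, as an engineer would, in place of code of your own. Each camera call takes 0.05 s, during which the arm holds its last target. There are 200 camera calls.

### The job

A reagent kit has been delivered as a stack of four cartons, and its parts are stored apart. Take the stack down and set each carton, label up, flat in the middle of the tray of its own colour with its long side along the tray's long side. Keep the cartons level all the time, and do not move the timer or the black marker.

Things in the scene. Friction and masses are not known exactly. Their poses are not given: they have to be found in the camera images.
- carton_red: closed rigid red carton, 64 mm (its x) by 96 mm (its y, long side) by 30 mm high, about 0.1 kg, blank white label on top; at the start at the bottom of the stack. Origin: centre of its underside; z up. Grip it across its 64 mm side (along its x).
- carton_yellow: closed rigid yellow carton, 52 mm (its x) by 80 mm (its y, long side) by 27 mm high, about 0.1 kg, blank white label on top; at the start second from the bottom, on the red one. Origin: centre of its underside; z up. Grip it across its 52 mm side (along its x).
- carton_green: closed rigid green carton, 40 mm (its x) by 64 mm (its y, long side) by 22 mm high, about 0.1 kg, blank white label on top; at the start third from the bottom, on the yellow one. Origin: centre of its underside; z up. Grip it across its 40 mm side (along its x).
- carton_blue: closed rigid blue carton, 28 mm (its x) by 48 mm (its y, long side) by 20 mm high, about 0.1 kg, blank white label on top; at the start on top of the stack, on the green one. Origin: centre of its underside; z up. Grip it across its 28 mm side (along its x).
- tray_red: shallow red plastic tray with a black pad (58 x 90 mm) in its middle, fixed to the bench, outside 90 mm (its x) by 122 mm (its y, long side), floor 3 mm thick, lip 3 mm thick reaching 6 mm above the bench. Origin: centre of its underside; z up. Long axis is y.
- tray_yellow: shallow yellow plastic tray with a black pad (58 x 90 mm) in its middle, fixed to the bench, outside 90 mm (its x) by 122 mm (its y, long side), floor 3 mm thick, lip 3 mm thick reaching 6 mm above the bench. Origin: centre of its underside; z up. Long axis is y.
- tray_green: shallow green plastic tray with a black pad (58 x 90 mm) in its middle, fixed to the bench, outside 90 mm (its x) by 122 mm (its y, long side), floor 3 mm thick, lip 3 mm thick reaching 6 mm above the bench. Origin: centre of its underside; z up. Long axis is y.
- tray_blue: shallow blue plastic tray with a black pad (58 x 90 mm) in its middle, fixed to the bench, outside 90 mm (its x) by 122 mm (its y, long side), floor 3 mm thick, lip 3 mm thick reaching 6 mm above the bench. Origin: centre of its underside; z up. Long axis is y.
- timer: white bench timer, 59 x 70 x 29 mm, loose on the bench, to be left alone; origin at the centre of its underside
- black_marker: black marker pen, 138 mm long (its y), 14 mm high, loose on the bench, to be left alone; origin at the centre of its underside

How it is judged:
By the outcome, as a careful person would: the job done as asked, in the order asked, and still so for the second after the job is handed in, with the robot touching nothing.
It also fails if it takes over 109 s, if anything falls off the work surface, if the arm or the gripper's body presses on something with over 40 N, if the wrist force passes 120 N, or if a joint passes its speed limit or range.

## Working session

There is one attempt and no reset: what is moved stays moved. The work goes in short steps, each a Python script; the robot and the scene stay as the last script left them, time stands still between calls to the robot, and variables do not carry over. Pictures are saved under pics/ and viewed, at most 14 in all, crops included, and the job is handed in when it is done.

```bash
ls; mkdir -p pics
python3 - <<'E'
from bench import robot, viewer, ticket, jaws
import cv2
for n in ("scene","top"):
    d=viewer.get_image(n); cv2.imwrite(f"pics/{n}0.png",d["img"]); d.pop("img"); print(n,d)
print(robot.current_t(), robot.current_eef_rot())
E
```

```text
bench.py
pics
scene {'fovy': 55.69749316047297, 'cx': 309.8000216346769, 'cy': 195.33084239349543, 'k1': 0.01682875855969912, 'eye': array([-153.47831411,   86.22410056,  590.19224476]), 'orientation': array([-2.18609888,  0.02114653, -2.08206571])}
top {'fovy': 47.61458267102024, 'cx': 317.983448052292, 'cy': 199.21482564127754, 'k1': -0.0841794826888975, 'eye': array([ 332.06353798, -241.03443923, 1070.22377813]), 'orientation': array([-2.97545522, -0.01251644, -1.54772139])}
0.1 [-3.13998768e+00 -3.13877771e-04  2.67281380e+00]
```

View pics/scene0.png

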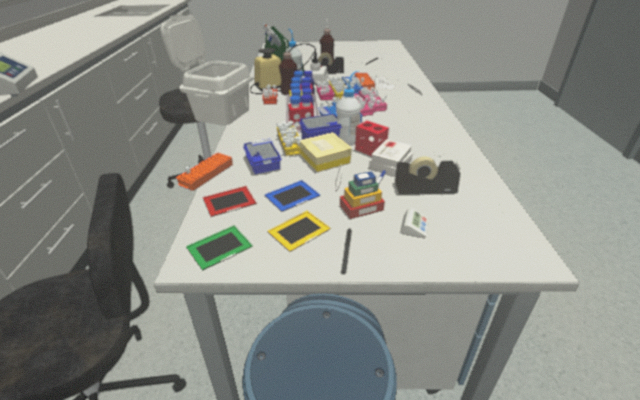

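View pics/top0.png

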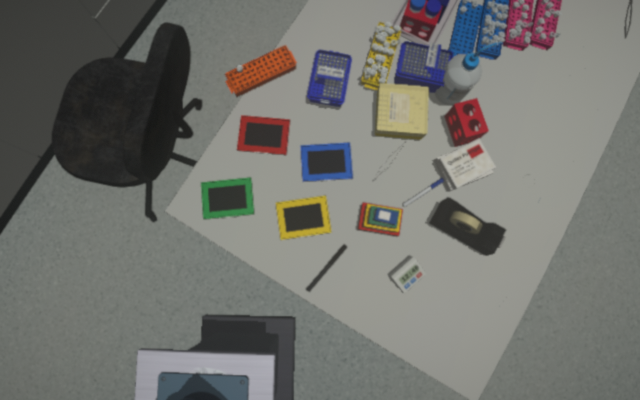

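Scene: trays at red (230,200), blue (292,195), green (220,247), yellow (300,230); stack (363,195), timer (415,223), marker (347,250). Top: red (263,135), blue (327,161), green (228,198), yellow (303,217), stack (382,218), marker (327,267), timer (407,273).

```bash
cat > h.py <<'E'
import numpy as np, cv2
from bench import robot, viewer, ticket, jaws
from scipy.spatial.transform import Rotation as R
from scipy.optimize import least_squares
def grab(n,save=None):
    d=viewer.get_image(n)
    if save: cv2.imwrite(f"pics/{save}.png",d["img"])
    d["f"]=d["img"].shape[0]/2/np.tan(np.radians(d["fovy"])/2)
    d["R"]=R.from_euler("xyz",d["orientation"]).as_matrix()
    d["K"]=np.array([[d["f"],0,d["cx"]],[0,d["f"],d["cy"]],[0,0,1.]]); d["D"]=np.array([d["k1"],0,0,0.])
    return d
def proj(d,P):
    P=np.atleast_2d(P).astype(float); c=(P-d["eye"])@d["R"]
    return cv2.projectPoints(c,np.zeros(3),np.zeros(3),d["K"],d["D"])[0][:,0]
def rays(d,uv):
    n=cv2.undistortPoints(np.array(uv,float).reshape(-1,1,2),d["K"],d["D"])[:,0]
    return np.c_[n,np.ones(len(n))]@d["R"].T
def unproj(d,uv,z):
    r=rays(d,uv); return d["eye"]+r*((z-d["eye"][2])/r[:,2])[:,None]
def tri(obs):
    "obs: list of (d,uv); least-squares meeting point and the residual"
    A=np.zeros((3,3));b=np.zeros(3);q=[]
    for d,uv in obs:
        r=rays(d,[uv])[0]; r/=np.linalg.norm(r); M=np.eye(3)-np.outer(r,r); A+=M;b+=M@d["eye"];q.append((M,d["eye"]))
    p=np.linalg.solve(A,b); return p,max(np.linalg.norm(M@(p-e)) for M,e in q)
E
python3 - <<'E'
from h import *
np.set_printoptions(precision=1,suppress=True)
s=grab("scene");t=grab("top");w=grab("wrist","wrist0")
print(proj(s,[[0,0,0],[248,490,218]]),proj(t,[[0,0,0],[248,490,218]]))
print("wrist cam",w["eye"],w["orientation"],w["fovy"],w["k1"])
pts=dict(red=((230,200),(263,135)),blue=((292,195),(327,161)),green=((220,247),(228,198)),yellow=((300,230),(303,217)),stack=((364,181),(382,215)),timer=((415,223),(407,273)),marker=((347,250),(327,267)))
for k,(a,b) in pts.items(): print(k,*tri([(s,a),(t,b)]))
E
```

```text
[[ 319.7  495.6]
 [-310.   453.6]] [[202.2 419.4]
 [-62.3 304.4]]
wrist cam [190.  521.  384.2] [2.9 0.  1.1] 62.834107116189074 -0.010772849144990002
red [ 665.5 -114.2    5.8] 2.0967851395066384
blue [ 606.2 -270.2    0.9] 0.21555076356524439
green [508.9 -35.4   0.2] 0.8802166809540936
yellow [ 466.5 -217.8    2.5] 2.404355704309707
stack [ 463.7 -394.5   83.7] 3.9996988032826906
timer [ 340.4 -462.4   10.2] 1.433580267649269
marker [ 350.8 -275.9    3.8] 1.1449300350793712
```

View pics/wrist0.png

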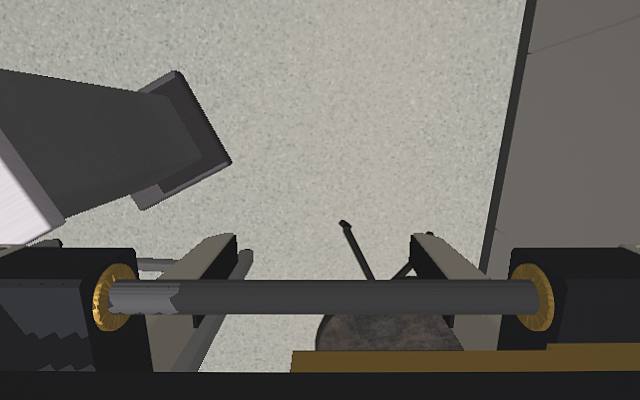

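Wrist picture 0 shows floor and chair, with the fingers at rows 240 and below, so only rows above about 230 are usable. Triangulated tray heights (0–6 mm) fit. I'll hover over the scene with opposite yaws.

```bash
cat >> h.py <<'E'
def tcpT():
    T=np.eye(4);T[:3,:3]=R.from_euler("xyz",robot.current_eef_rot()).as_matrix();T[:3,3]=robot.current_tcp_pos();return T
def down(yaw): return [np.pi,0,yaw]
def view_pose(target,z,yaw,C,d,uv=(320,130)):
    "tool-down TCP position at height z from which target appears at uv; C = camera in the tool frame"
    Rt=R.from_euler("xyz",down(yaw)).as_matrix(); Rc=Rt@C[:3,:3]; off=Rt@C[:3,3]
    r=Rc@np.r_[(uv[0]-d["cx"])/d["f"],(uv[1]-d["cy"])/d["f"],1]
    e=target+r*((z+off[2]-target[2])/r[2]); p=e-off; return p
E
python3 - <<'E'
from h import *
import pickle
np.set_printoptions(precision=2,suppress=True)
w=grab("wrist"); Tc=np.eye(4);Tc[:3,:3]=w["R"];Tc[:3,3]=w["eye"]
C=np.linalg.inv(tcpT())@Tc; print(C); np.save("C.npy",C)
views=[]
jobs=[("tr",(560,-190,0.),400),("st",(464,-396,50.),260)]
plan=[]
for n,t,z in jobs:
  for yaw in np.arange(-3.1,3.1,.39):
    for zz in (z,z-60):
      p=view_pose(np.array(t,float),zz,yaw,C,w); q=robot.inverse_kinematics(p,down(yaw))
      print(n,round(yaw,2),p,q is not None)
      if q is not None: break
E
```

```text
[[   0.     -0.97   -0.24   65.77]
 [   1.      0.     -0.      0.74]
 [   0.     -0.24    0.97 -165.98]
 [   0.      0.      0.      1.  ]]
tr -3.1 [ 613.95 -183.17  400.  ] True
tr -2.71 [ 607.31 -163.17  400.  ] True
tr -2.32 [ 593.55 -147.2   400.  ] True
tr -1.93 [ 574.76 -137.66  400.  ] True
tr -1.54 [ 553.75 -135.98  400.  ] True
tr -1.15 [ 533.68 -142.41  400.  ] True
tr -0.76 [ 517.56 -155.99  400.  ] True
tr -0.37 [ 507.82 -174.68  400.  ] True
tr 0.02 [ 505.91 -195.66  400.  ] True
tr 0.41 [ 512.13 -215.8   400.  ] True
tr 0.8 [ 525.53 -232.07  400.  ] True
tr 1.19 [ 544.11 -242.01  400.  ] True
tr 1.58 [ 565.08 -244.15  400.  ] True
tr 1.97 [ 585.28 -238.15  400.  ] True
tr 2.36 [ 601.69 -224.92  400.  ] True
tr 2.75 [ 611.84 -206.45  400.  ] True
st -3.1 [ 521.91 -390.79  260.  ] True
st -2.71 [ 515.58 -369.16  260.  ] True
st -2.32 [ 501.51 -351.57  260.  ] True
st -1.93 [ 481.8  -340.64  260.  ] True
st -1.54 [ 459.42 -338.03  260.  ] True
st -1.15 [ 437.72 -344.13  260.  ] True
st -0.76 [ 419.98 -358.01  260.  ] True
st -0.37 [ 408.84 -377.6   260.  ] True
st 0.02 [ 405.99 -399.96  260.  ] True
st 0.41 [ 411.85 -421.72  260.  ] True
st 0.8 [ 425.54 -439.61  260.  ] True
st 1.19 [ 445.01 -450.96  260.  ] True
st 1.58 [ 467.33 -454.05  260.  ] True
st 1.97 [ 489.15 -448.43  260.  ] True
st 2.36 [ 507.19 -434.93  260.  ] True
st 2.75 [ 518.75 -415.58  260.  ] True
```

Run:
```python
from h import *
import pickle
C=np.load("C.npy"); w=grab("wrist"); V=[]
for n,t,z,yaw in [("tr1",(560,-190,0),400,1.58),("st1",(464,-396,50),260,1.58),("st2",(464,-396,50),260,-1.56),("tr2",(560,-190,0),400,-1.56)]:
    p=view_pose(np.array(t,float),z,yaw,C,w); robot.move_ptp(list(p),down(yaw)); robot.sleep(.3)
    V.append((n,grab("wrist",n)))
V+=[("scene",grab("scene","scene1")),("top",grab("top","top1"))]
pickle.dump(dict(V),open("v.pkl","wb")); print(robot.current_t(),robot.current_qpos())
cv2.imwrite("pics/st12.png",np.vstack([v["img"][:270] for n,v in V if n[:2]=="st"]))
```

```text
9.55 [-4.36179117e-01  2.48078111e-01  1.11971070e+00 -8.12125636e-06
  1.77415976e+00  2.69538573e+00]
```

View pics/st12.png

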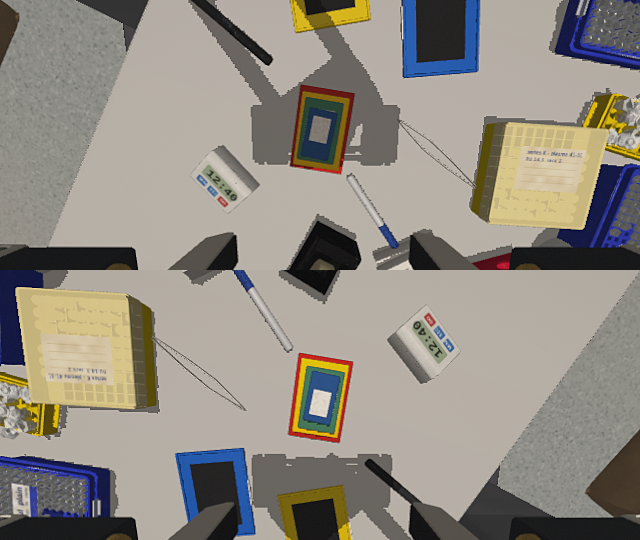

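View pics/tr1.png

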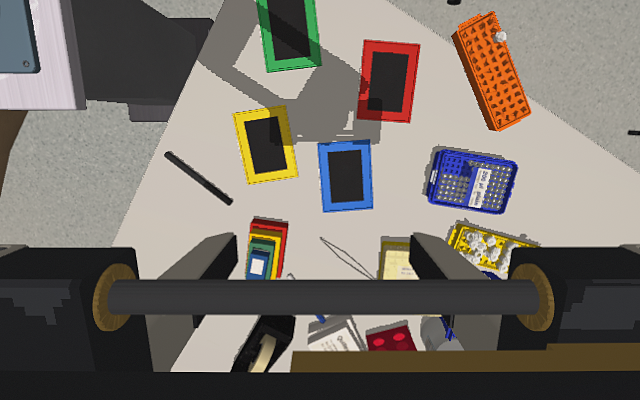

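View pics/tr2.png

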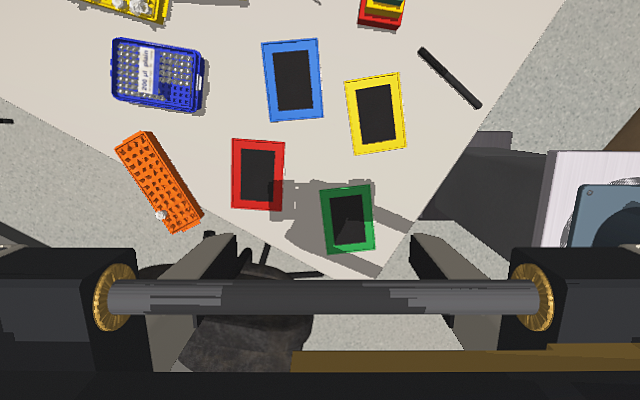

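st1/st2: the stack is at about (322,130) and (321,128), with its long side near the image columns and nothing within 100 mm of it. tr1: red (389,81), blue (345,176), yellow (266,144), green (290,33, clipped at the top). tr2: blue (293,80), yellow (377,113), red (258,174), green (348,219).

```bash
cat >> h.py <<'E'
HUE=dict(red=(172,8),yellow=(20,36),green=(45,98),blue=(99,125))
SIZE=dict(red=(64,96,30),yellow=(52,80,27),green=(40,64,22),blue=(28,48,20))
def mask(d,col):
    h=cv2.cvtColor(d["img"],cv2.COLOR_BGR2HSV); lo,hi=HUE[col]; H=h[...,0]
    m=((H>=lo)&(H<=hi)) if lo<hi else ((H>=lo)|(H<=hi))
    return (m&(h[...,1]>100)&(h[...,2]>35)).astype(np.uint8)
def outline(d,col,seed):
    "dense convex outline of the blob of this colour whose hull lies nearest the seed"
    m=cv2.morphologyEx(mask(d,col),cv2.MORPH_OPEN,np.ones((2,2)))
    cs=[c for c in cv2.findContours(m,cv2.RETR_EXTERNAL,cv2.CHAIN_APPROX_NONE)[0] if cv2.contourArea(cv2.convexHull(c))>60]
    seed=tuple(map(float,seed)); c=max(cs,key=lambda c:cv2.pointPolygonTest(cv2.convexHull(c),seed,True))
    if cv2.pointPolygonTest(cv2.convexHull(c),seed,True)<-15: return None
    h=cv2.convexHull(c)[:,0].astype(float); P=np.vstack([np.linspace(a,b,max(2,int(np.hypot(*(b-a)))),endpoint=False) for a,b in zip(h,np.roll(h,-1,0))])
    H,W=m.shape; return P[(P[:,0]>2)&(P[:,0]<W-3)&(P[:,1]>2)&(P[:,1]<H-3)]
def box(p,size,ztop=None):
    x,y,z,a=p; L,W,H=size; c=np.array([[i*L/2,j*W/2] for i,j in ((-1,-1),(1,-1),(1,1),(-1,1))])
    c=c@np.array([[np.cos(a),np.sin(a)],[-np.sin(a),np.cos(a)]])+[x,y]
    return np.vstack([np.c_[c,np.full(4,z)],np.c_[c,np.full(4,z+H)]])
def fit(views,col,size,p0,zfix=None):
    obs=[(d,o) for d,s in views for o in [outline(d,col,s)] if o is not None]
    def res(q):
        p=q if zfix is None else np.r_[q[:2],zfix,q[2]]; out=[]
        for d,o in obs:
            poly=cv2.convexHull(proj(d,box(p,size)).astype(np.float32))
            out+=[(cv2.pointPolygonTest(poly,(float(u),float(v)),True)-.5)*d_w(d) for u,v in o]
        return np.array(out)
    p0=np.array(p0,float); q0=p0 if zfix is None else p0[[0,1,3]]
    r=least_squares(res,q0,loss="soft_l1",diff_step=1e-3,x_scale=[10]*(len(q0)-1)+[.1])
    return r.x,np.sqrt(np.mean(r.fun**2)),len(obs)
def d_w(d): return 1.
E
cat > m.py <<'E'
from h import *
import pickle
np.set_printoptions(precision=3,suppress=True)
V=pickle.load(open("v.pkl","rb"))
seed=dict(red=[(389,81),(258,174),(263,135),(230,200)],blue=[(345,176),(293,80),(327,161),(292,195)],green=[(290,33),(348,219),(228,198),(220,247)],yellow=[(266,144),(377,113),(303,217),(300,230)])
names=["tr1","tr2","top","scene"]
g=dict(red=(665,-114),blue=(606,-270),green=(509,-35),yellow=(466,-218))
for c in seed:
    vs=[(V[n],s) for n,s in zip(names,seed[c])]
    print("tray",c,*fit(vs[:2],c,(90,122,6),(*g[c],0,0.05)),"z=0:",*fit(vs[:2],c,(90,122,6),(*g[c],0,0.05),0.))
    for n,v in zip(names,vs): print("   ",n,*fit([v],c,(90,122,6),(*g[c],0,0.05),0.))
zs=dict(red=0,yellow=30,green=57,blue=79)
for c in zs:
    vs=[(V["st1"],(322,130)),(V["st2"],(321,128)),(V["top"],(382,217))]
    print("carton",c,*fit(vs[:2],c,SIZE[c],(464,-396,zs[c],-.1)),"zfix:",*fit(vs[:2],c,SIZE[c],(464,-396,0,-.1),zs[c]))
    for n,v in zip(("st1","st2","top"),vs): print("   ",n,*fit([v],c,SIZE[c],(464,-396,0,-.1),zs[c]))
E
python3 m.py
```

```text
tray red [ 668.24  -112.49     0.      -0.065] 1.0424019250347019 2 z=0: [ 668.24  -112.491   -0.065] 1.0424357839839864 2
    tr1 [ 669.628 -113.732   -0.062] 0.2854383202570759 1
    tr2 [ 666.12  -110.589   -0.062] 0.22394158235441408 1
    top [ 666.22  -114.772   -0.062] 5.526969597563827 1
    scene [ 663.892 -115.458   -0.057] 0.54598049169937 1
tray blue [ 603.833 -266.66     2.712    0.087] 0.9859987337708991 2 z=0: [ 604.074 -267.055    0.087] 0.9966011634793348 2
    tr1 [ 606.092 -269.016    0.089] 0.22224520957811777 1
    tr2 [ 602.732 -265.84     0.09 ] 0.24589232418458687 1
    top [ 602.116 -269.74     0.082] 0.31655168878968504 1
    scene [ 600.392 -270.063    0.081] 0.6732102895954619 1
tray green [508.911 -32.021   0.      0.136] 1.0082187509121625 2 z=0: [508.914 -32.022   0.136] 1.0079764814840262 2
    tr1 [510.46  -34.25    0.129] 0.19512268750753536 1
    tr2 [506.923 -30.853   0.124] 0.19840791871768013 1
    top [507.096 -35.01    0.132] 0.7803552837144645 1
    scene [510.008 -41.957  -0.03 ] 5.179808000306321 1
tray yellow [ 467.165 -215.679    0.       
[... 832 characters left out ...]
 -0.135] 0.2374853257274305 1
    top [ 463.04  -399.247   -0.135] 0.4315036749774958 1
carton green [ 462.999 -394.692   52.785   -0.153] 0.7395287761166399 2 zfix: [ 462.975 -394.74    -0.153] 0.7670526151646565 2
    st1 [ 465.927 -379.27    -0.148] 1.3730151621770696 1
    st2 [ 462.878 -394.729   -0.155] 0.3832162962491672 1
    top [ 464.  -396.    -0.1] nan 0
carton blue [ 463.375 -398.012   82.301   -0.201] 1.0156590117916033 2 zfix: [ 463.36  -398.038   -0.204] 1.027610700495928 2
    st1 [ 464.315 -399.008   -0.198] 0.18101696365659575 1
    st2 [ 462.465 -397.056   -0.201] 0.21533725829335462 1
    top [ 461.06  -398.234   -0.065] 2.2798657090487624 1
  return _methods._mean(a, axis=axis, dtype=dtype,
  ret = ret.dtype.type(ret / rcount)
```

Run:
```python
from h import *
import pickle
V=pickle.load(open("v.pkl","rb"))
for n,r,cc in (("st1",145,slice(290,352)),("st2",150,slice(290,352)),("top",212,slice(355,410))):
    h=cv2.cvtColor(V[n]["img"],cv2.COLOR_BGR2HSV); print(n,[tuple(map(int,x)) for x in h[r,cc][::2]])
```

```text
st1 [(23, 19, 107), (4, 96, 90), (178, 220, 94), (23, 228, 132), (26, 117, 76), (72, 103, 67), (101, 125, 61), (107, 159, 72), (107, 159, 72), (108, 156, 72), (108, 158, 71), (107, 159, 72), (107, 157, 73), (107, 156, 72), (108, 157, 73), (107, 162, 71), (107, 159, 72), (107, 159, 72), (107, 163, 72), (107, 154, 73), (105, 147, 64), (69, 96, 69), (74, 107, 67), (24, 138, 85), (22, 225, 134), (22, 230, 131), (16, 211, 110), (1, 211, 99), (8, 48, 101), (17, 22, 103), (15, 24, 189)]
st2 [(1, 198, 160), (178, 227, 171), (25, 241, 220), (24, 246, 227), (22, 165, 173), (74, 114, 119), (71, 110, 123), (66, 102, 70), (88, 107, 74), (107, 165, 96), (108, 169, 113), (108, 171, 130), (107, 169, 130), (107, 167, 131), (107, 169, 130), (108, 167, 128), (108, 169, 127), (108, 165, 128), (107, 167, 128), (107, 170, 132), (105, 158, 100), (70, 109, 124), (73, 115, 120), (23, 145, 144), (24, 247, 234), (11, 212, 156), (1, 233, 174), (30, 12, 170), (16, 21, 183), (17, 22, 182), (15, 22, 183)]
top [(34, 12, 168), (34, 13, 162), (16, 26, 106), (2, 149, 137), (2, 154, 136), (20, 143, 118), (24, 173, 158), (28, 89, 92), (70, 86, 113), (69, 70, 99), (102, 39, 86), (110, 120, 123), (108, 21, 159), (25, 14, 198), (27, 12, 196), (26, 9, 190), (98, 6, 172), (108, 28, 157), (109, 104, 132), (108, 120, 123), (106, 116, 121), (101, 92, 111), (26, 141, 159), (17, 159, 178), (13, 33, 164), (33, 14, 168), (34, 12, 168), (33, 14, 169)]
```

```bash
python3 - <<'E'
s=open("h.py").read()
s=s.replace("(h[...,1]>100)","(h[...,1]>(60 if col=='green' else 100))")
s=s.replace('poly=cv2.convexHull(proj(d,box(p,size)).astype(np.float32))','poly=cv2.convexHull((proj(d,box(p[:4],size))+p[4:6]).astype(np.float32))')
s=s.replace('np.r_[q[:2],zfix,q[2]]','np.r_[q[:2],zfix,q[2:]]').replace('q0=p0 if zfix is None else p0[[0,1,3]]','q0=np.r_[p0 if zfix is None else p0[[0,1,3]],.5,.5]; q0[:-2]+=1e-2; k=len(q0)-3')
s=s.replace('diff_step=1e-3,x_scale=[10]*(len(q0)-1)+[.1]','diff_step=np.r_[np.full(k,.05)/np.maximum(abs(q0[:k]),1),.01,.1,.1] if 0 else None,jac=lambda q:np.stack([(res(q+e)-res(q-e))/(2*e.sum()) for e in np.diag([.05]*k+[.002,.05,.05])],1),x_scale=[10]*k+[.1,1,1]')
s=s.replace('diff_step=np.r_[np.full(k,.05)/np.maximum(abs(q0[:k]),1),.01,.1,.1] if 0 else None,','')
open("h.py","w").write(s)
m=open("m.py").read().split("\n")
m=[l for l in m if not l.strip().startswith("for n,v in zip")]
open("m.py","w").write("\n".join(m))
E
python3 m.py
```

```text
tray red [ 667.402 -112.587    2.371   -0.062    1.047    0.966] 0.1990731739903974 2 z=0: [ 667.853 -112.262   -0.062    1.036    0.986] 0.2374111521801508 2
tray blue [ 604.144 -267.005    2.251    0.089    1.01     0.977] 0.16994234158219831 2 z=0: [ 604.322 -267.318    0.089    0.998    0.997] 0.2102360499563019 2
tray green [509.257 -34.069   4.766   0.129   1.027   0.921] 0.11532154533635566 2 z=0: [508.846 -33.072   0.13    1.013   1.136] 0.2507583744719651 2
tray yellow [ 468.233 -215.5      5.471    0.171    1.018    0.91 ] 0.12164986479457907 2 z=0: [ 467.327 -215.751    0.171    0.986    0.971] 0.3312956223996021 2
carton red [ 465.526 -395.981    0.547   -0.143    1.028    0.97 ] 0.1483720862779881 2 zfix: [ 465.528 -395.983   -0.143    1.026    0.977] 0.15409177044141545 2
carton yellow [ 464.963 -396.642   30.744   -0.139    0.953    1.029] 0.21168870205854867 2 zfix: [ 464.963 -396.645   -0.139    0.948    1.039] 0.21793499220571302 2
carton green [ 464.027 -395.499   55.423   -0.153    1.029    0.942] 0.17839437412602674 2 zfix: [ 464.03  -395.497   -0.153    1.043    0.912] 0.21158656361786748 2
carton blue [ 463.393 -398.013   80.628   -0.201    0.951    1.003] 0.16647108289884566 2 zfix: [ 463.387 -398.027   -0.201    0.935    1.04 ] 0.1891935439815138 2
```

Fits agree to 0.2 px. Opposite yaws reveal a constant wrist-camera shift of about (1,1) px, and underside heights come out at 0.5/31/55/81, against 0/30/57/79 expected. Next I pick and place blue, then check.

```bash
cat >> h.py <<'E'
TRAY=dict(red=(667.6,-112.4,-.062),yellow=(467.7,-215.6,.171),green=(509.0,-33.5,.129),blue=(604.2,-267.2,.089))
TIP=dict(red=8,yellow=8,green=6,blue=4); ZC=150
def opening(c,extra): jaws.move_gripper(min(1,(SIZE[c][0]+extra)/93))
def pick_place(c,x,y,z,a):
    "carton pose (underside z) -> its tray"
    o=down(a+np.pi/2); t=TIP[c]; L=robot.move_linear
    robot.move_ptp([x,y,ZC],o); opening(c,18 if c!="red" else 24)
    print(c,"t",robot.current_t(),"down hit",L([x,y,z+t],speed=100,f_stop=8))
    jaws.move_gripper(0); print(" width",robot.current_gripper_width()*93,"F",robot.current_finger_force())
    L([x,y,z+t+8],speed=40); L([x,y,ZC],speed=150)
    print(" width",robot.current_gripper_width()*93)
    X,Y,A=TRAY[c]; o=down(A+np.pi/2)
    L([X,Y,ZC],o,speed=180); L([X,Y,t+18],speed=120); robot.sleep(.2)
    hit=L([X,Y,t+1],speed=20,f_stop=4); p=robot.current_tcp_pos()
    print(" touch",hit,"floor z",p[2]-t)
    robot.sleep(.2); opening(c,10); robot.sleep(.1); L([X,Y,ZC],speed=150); print(" t",robot.current_t())
def look(tag,target,z,yaw=1.58):
    d=dict(R=0); C=np.load("C.npy"); i=dict(cx=320,cy=200,f=327); 
    robot.move_ptp(list(view_pose(np.array(target,float),z,yaw,C,i)),down(yaw)); robot.sleep(.2)
    d=grab("wrist",tag); d["cx"]+=1; d["cy"]+=1; d["K"][:2,2]+=1; return d
def locate(d,c,size,p0):
    s=proj(d,[[p0[0],p0[1],p0[2]+size[2]]])[0]
    return fit([(d,s)],c,size,p0,p0[2],True)
E
sed -i 's/def fit(views,col,size,p0,zfix=None):/def fit(views,col,size,p0,zfix=None,noshift=False):/; s/^        return np.array(out)/        return np.r_[out,1e3*p[4:6]*noshift]/' h.py
python3 - <<'E'
from h import *
np.set_printoptions(precision=3,suppress=True)
pick_place("blue",463.4,-398.0,79,-.201)
d=look("afterblue",(464,-396,50),260)
for c,p in dict(green=(464,-395.5,57,-.153),yellow=(465,-396.6,30,-.139),red=(465.5,-396,0,-.143)).items(): print(c,*locate(d,c,SIZE[c],p))
print(robot.current_t())
E
```

```text
blue t 13.3 down hit False
 width 27.742708212125304 F 30.00060260295868
 width 27.5784928312018
 touch True floor z 3.629865308257582
 t 20.6167
green [ 464.097 -395.415   -0.155    0.      -0.   ] 0.23139274916662086 1
yellow [ 465.016 -396.656   -0.137   -0.       0.   ] 0.17574887134312206 1
red [ 465.534 -395.855   -0.145   -0.       0.   ] 0.1484577095135021 1
21.8667
```

View pics/afterblue.png

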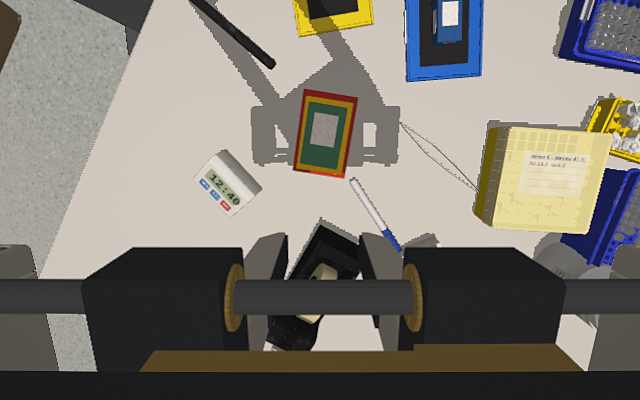

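Blue stands in its tray (about (450,20)). The stack at (325,133) is undisturbed, to 0.1 mm. The other three follow, re-measured between each.

Run:
```python
from h import *
np.set_printoptions(precision=3,suppress=True)
P=dict(green=(464.1,-395.4,57,-.155),yellow=(465,-396.6,30,-.138),red=(465.5,-396,0,-.144))
pick_place("green",*P["green"])
for c in ("yellow","red"):
    d=look("before"+c,(464,-396,50),260); q,r,n=locate(d,c,SIZE[c],P[c]); print(c,q,r)
    z=P[c][2]; m=np.array([q[0],q[1],z,q[2]])
    assert r<.6 and np.abs(m-P[c])[[0,1]].max()<8 and abs(m[3]-P[c][3])<.1
    pick_place(c,*m)
print(robot.current_t())
```

```text
green t 22.9917 down hit False
 width 39.71712641288659 F 30.000704526901245
 width 39.484338967011446
 touch True floor z 3.5044345087812445
 t 31.575
yellow [ 464.923 -396.554   -0.139   -0.       0.   ] 0.160402329236824
yellow t 34.5417 down hit False
 width 51.87870497666008 F 29.998752772808075
 width 51.74811384033278
 touch True floor z 3.348290684430342
 t 42.4917
red [ 465.568 -395.896   -0.143   -0.       0.   ] 0.18368254155668431
red t 44.9583 down hit False
 width 63.788581264105375 F 30.000045597553253
 width 63.82914486362853
 touch True floor z 3.170018740390887
 t 54.4167
54.4167
```

Run:
```python
from h import *
np.set_printoptions(precision=3,suppress=True)
fs=[]
ds=[look("end%d"%i,(560,-160,0),360,y) for i,y in enumerate((1.58,-1.56))]
for c,(X,Y,A) in TRAY.items():
    for d in ds:
        q,r,n=locate(d,c,(90,122,6),(X,Y,0,A)); 
        z=3+SIZE[c][2]; s=proj(d,[[X,Y,z]])[0]
        h=cv2.cvtColor(d["img"],cv2.COLOR_BGR2HSV); m=((h[...,1]<60)&(h[...,2]>90)).astype(np.uint8)
        k=cv2.connectedComponentsWithStats(m); lab=k[1][int(s[1]),int(s[0])]
        ct=max(cv2.findContours((k[1]==lab).astype(np.uint8),0,1)[0],key=cv2.contourArea)
        W=unproj(d,ct[:,0],z)[:,:2].astype(np.float32); (cx,cy),wh,a=cv2.minAreaRect(W)
        print(c,"tray",q[:3],"r%.2f"%r,"label",round(cx,1),round(cy,1),np.round(wh,1),round(a,1),"lab",lab)
print(robot.current_t())
cv2.imwrite("pics/end.png",np.vstack([d["img"][:250] for d in ds])); grab("top","topend")
```

```text
red tray [ 667.94  -111.998   -0.065] r0.27 label 666.0 -101.3 [47.8 39.1] 86.5 lab 27
red tray [ 667.739 -112.148   -0.066] r0.21 label 668.7 -103.8 [47.8 39.2] 87.1 lab 19
yellow tray [ 467.372 -215.52     0.169] r0.33 label 464.7 -206.3 [32.4 39.3] 9.4 lab 38
yellow tray [ 467.394 -215.798    0.17 ] r0.28 label 467.8 -208.9 [32.  39.3] 9.8 lab 11
green tray [508.929 -32.872   0.125] r0.23 label 506.2 -25.7 [26.4 33. ] 7.9 lab 10
green tray [508.874 -32.777   0.124] r0.25 label 509.4 -28.6 [26.7 33.5] 7.1 lab 77
blue tray [ 604.398 -267.148    0.089] r0.18 label 601.9 -260.5 [18.2 25.1] 6.3 lab 39
blue tray [ 604.197 -267.274    0.091] r0.23 label 605.0 -263.4 [18.2 24.2] 5.3 lab 7
58.6917
```

View pics/end.png

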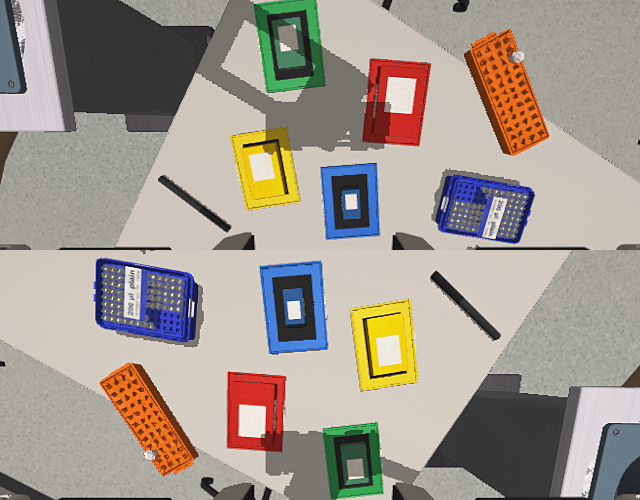

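View pics/topend.png

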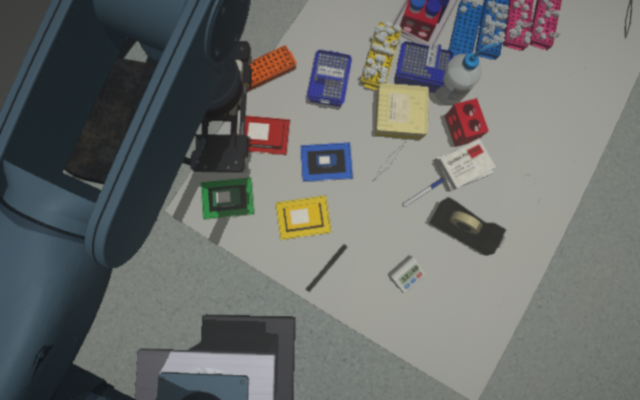

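All four cartons sit flat in their trays. In the end views red is at (400,100), yellow (265,168), blue (351,200) and green (289,40). The labels sit one tenth of the carton length off centre, as they did in the stack. Allowing for that, the centres match the trays within about 1 mm. The timer (407,273) and marker (327,267) have not moved in the top view.

```bash
python3 -c "
from bench import robot, viewer, ticket, jaws
print(ticket.hand_in(), robot.current_t())"
```

```text
the job is handed in; nothing more can be done
the job is handed in; nothing more can be done
```

I handed the job in after about 59 s of robot time: each carton is flat, label up, within about 1 mm of the middle of its own tray by camera measurement, and the timer and marker have not moved.

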